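# Chock a row of turned rounds on the drying board

## Robot

A 6-joint arm with a two-finger parallel gripper is mounted at the origin on a cart in front of the work surface, level with it; the furniture and walls round the work are solid. World frame = base frame: x ahead of the robot, y to its left, z up, the work surface at z = 0. Lengths are in m, angles in rad, forces in N, time in s.
With the tool pointing down it reaches from about 0.225 to 0.875 m from the base axis. Payload 3.4 kg.
Tool frame: the origin (TCP) lies at the very end of the fingers, on their centre line; the grasp point (between the pads) lies 19 mm behind it; z points along the fingers, y is the direction in which the jaws open and shut (so a half turn about z gives the same grasp; the last joint's range is limited). The gripper opens to 85 mm and grips with 20 to 120 N. Pads are 22 mm wide; open, the fingers measure 114 mm over their backs; the gripper's body (76 mm by 85 mm) begins 54 mm behind the grasp point. The pads swing forward as they close: fully open they stand 13 mm farther back than shut.
Start: joints at [-1.351, 0.276, 1.505, -0, 1.361, -0.121], TCP at [0.192, -0.542, 0.231] pointing down, gripper open.
Joint ranges: [-2.89, 2.89], [-0.75, 2.08], [0.22, 2.7], [-1.18, 4.32], [0.11, 2.71], [-2.7, 2.7]. Speed limits (rad/s): [2.57, 2.57, 3.14, 3.14, 3.14, 3.14].

## Interface

Orientations are given as a unit quaternion [x, y, z, w].
In Python, from plant import move_to, move_l, movej, let_go, close_gripper, hold, ik, observe, get_image, IKError, close_job gives the robot as it stands. The module is installed in compiled form; this text tells all that it offers. Calls block until the motion is done:
- move_to(position, orientation): joint-space move of the TCP to a pose.
- move_l(position, vel=0.15, ori=None, force_limit=None): straight line of the TCP; ori=None keeps the orientation; vel is the mean speed in m/s. With force_limit (N) it stops when the force on the tool has changed by that much, and returns True; else False.
- movej(angles): joint-space move.
- let_go() and close_gripper(): open the fingers fully, or close them until they stop; the grip force is fixed at half the most.
- hold(seconds).
- ik(position, orientation): joint angles nearest the present ones, or None.
- observe(): the state.
- get_image(name): name is "scene" or "top" or "wrist"; returns a dict with "pixels" (384x512x3 uint8, red, green, blue), "depth" (384x512 float32, m along the optical axis (not along the pixel's ray), 0 where there is no reading), "fovy" (degrees; the focal length in pixels is half the picture's height over the tangent of half this angle, whatever the lens; pixels are square), "cx", "cy" (the principal point, pixels), "k1" (the pictures are not rectified: a ray, as slopes to the right and down, at radius r is drawn at 1 + k1 r^2 times it, then the intrinsics apply), "R" (3x3) and "t" (3): a world point X has camera coordinates R X + t. Camera axes: x right, y down, z forward; pixel columns grow to the right and rows downward; lengths in m; the calibration is good to about 2 mm. A picture is of the moment at which its call begins.
A pose or a line that the arm cannot do raises IKError and nothing moves.
- close_job(): hands the job in, once; it reports no verdict.
The state is a dict: "t": time; "joints": joint angles; "joint_vel": joint speeds; "tau": joint torques, N m; "tool_pos": TCP position; "tcp_rot": TCP orientation; "force": force on the tool from outside, world axes, zero at the start; "torque": the same for the moment, N m; "grip_width": opening from 0.0 (shut) to 1.0 (fully open).
Only numpy, scipy, OpenCV 4.12 (cv2) and the standard library are available. Lean on these libraries where they do the work, as an engineer would, in place of code of your own. Each camera call takes 0.05 s, during which the arm holds its last target. There are 200 camera calls.

## Task

Lay the third turned round on its side in the row on the drying board, then close the row up snugly against the end batten and chock it with the wooden wedge: flat on the board, thin toe pointing at the batten and tucked in under the last round near the middle of its length, so the row cannot roll apart. The rounds must lie side by side parallel to the batten with their ends about level and centred on the board; leave the mug, glue bottle, tape and marking gauge where they are.

Things in the scene. Friction and masses are not known exactly. Their poses are not given: they have to be found in the camera images.
- board: Fixed dark wooden drying board lying on the worktop, 200 x 360 x 12 mm, its length along its own y axis (roughly the robot's left-right). A pale batten, 20 mm thick (y), 200 mm long (x) and 34 mm high above the board, stands across its +y end (the left end seen from the robot). Origin: centre of the underside; z up.
- batten_face (a point): Foot of the batten's working face, middle of its length, on the board's upper surface: 160 mm from the board's origin along +y and 12 mm up. Axes parallel to the board's. The row starts here and runs along -y.
- round_a: Pale turned wooden round: a plain smooth cylinder, 44 mm diameter, 150 mm long, 160 g, with dark burnt rings near the ends. It lies on its side on the board next to the batten, with a small gap, roughly parallel to it. It can roll freely. Origin: middle of its axis, 22 mm above what it lies on; its x axis is the cylinder's axis (y and z turn as it rolls).
- round_b: A second round, identical (44 mm diameter, 150 mm long), lying on the board beside round_a on the side away from the batten, with a gap. Same origin and axes.
- round_c: The third round, identical (44 mm diameter, 150 mm long), lying on its side on the bare worktop to the right of the board, beside or beyond the chock. Same origin and axes.
- chock: Loose pale wooden wedge chock, 70 mm long (its y), 44 mm wide (its x), 40 mm high, about 100 g, with a dark dowel plug in each side, standing on the worktop right of the board. The heel is an upright block (y from -35 to -5 mm, flat top at 40 mm) with flat parallel sides 44 mm apart; from y = -5 mm the face slopes down at 45 degrees to the thin toe at y = +35 mm. Origin: centre of the underside; z up. The toe points roughly to the robot's left at the start.
- chock_toe (a point): The chock's thin leading edge at the underside, middle of its width: 35 mm from its origin along +y. Pushed up to a 44 mm round on the same surface, the sloping face touches the round when the toe edge is 9 mm short of the point under the round's axis.
- mug: White mug, 92 x 128 x 95 mm, a bystander. Origin: centre of the underside.
- glue_bottle: Yellow bottle with an orange nozzle, 65 x 65 x 198 mm, standing, a bystander. Origin: centre of the underside.
- masking_tape: Cream roll of masking tape lying flat, 104 x 102 x 25 mm, a bystander. Origin: centre of the underside.
- marking_gauge: Beech marking gauge, 62 x 200 x 68 mm, lying near the front edge, a bystander. Origin: centre of the underside.
Not all that is in view belongs to the job. Leave any green or red look-alike of the chock alone.

How it is judged:
By the outcome, as a careful person would: the job done as asked, in the order asked, and still so for the second after the job is handed in, with the robot touching nothing.
It also fails if it takes over 67 s, if anything falls off the work surface, if the arm or the gripper's body presses on something with over 40 N, if the wrist force passes 120 N, or if a joint passes its speed limit or range.

## Working session

There is one attempt and no reset: what is moved stays moved. The work goes in short steps, each a Python script; the robot and the scene stay as the last script left them, time stands still between calls to the robot, and variables do not carry over. Pictures are saved under pics/ and viewed, about 8 in all and at most 12, crops included, and the job is handed in when it is done.

```bash
mkdir -p pics; cat > h.py <<'E'
import numpy as np, cv2
from plant import *
def K(im):
    f=im["pixels"].shape[0]/2/np.tan(np.radians(im["fovy"])/2); return f
def world(im,u,v,z=None):
    """pixel -> world; onto plane z, or by depth if z None"""
    f=K(im); d=np.array([(u-im["cx"])/f,(v-im["cy"])/f]); s=d.copy()
    for _ in range(20): s=d/(1+im["k1"]*(s@s))
    R=np.array(im["R"]);t=np.array(im["t"]); ray=R.T@np.array([s[0],s[1],1]); c=-R.T@t
    k=im["depth"][int(round(v)),int(round(u))] if z is None else (z-c[2])/ray[2]
    return c+k*ray
def cloud(im):
    f=K(im); h,w=im["depth"].shape; u,v=np.meshgrid(np.arange(w),np.arange(h))
    d=np.stack([(u-im["cx"])/f,(v-im["cy"])/f],-1); s=d.copy()
    for _ in range(20): s=d/(1+im["k1"]*(s**2).sum(-1,keepdims=True))
    D=im["depth"][...,None]; P=np.concatenate([s*D,D],-1)-np.array(im["t"])
    return P@np.array(im["R"])
def save(im,n,crop=None,sc=1):
    p=im["pixels"][...,::-1]
    if crop: p=p[crop[1]:crop[3],crop[0]:crop[2]]
    cv2.imwrite("pics/"+n,cv2.resize(p,None,fx=sc,fy=sc,interpolation=cv2.INTER_CUBIC))
E
python3 - <<'E'
from h import *
import pickle
a=get_image("top");b=get_image("scene");pickle.dump((a,b),open("i0.pkl","wb"))
save(a,"top0.png",sc=1.5);save(b,"scene0.png",sc=1.5)
for i in(a,b):print(i["fovy"],i["k1"],-np.array(i["R"]).T@i["t"],(i["depth"]>0).mean())
print(observe())
E
```

```text
42.79305247376702 0.02432134380778961 [ 0.30865222 -0.10036703  1.62027836] 0.995941162109375
45.60166664574272 -0.07258708679140102 [-0.12610079 -1.1510966   1.16234529] 0.9961649576822916
{'t': 0.1, 'joints': array([-1.35097995e+00,  2.76551582e-01,  1.50601121e+00,  1.94063090e-05,
        1.36070615e+00, -1.21006914e-01]), 'joint_vel': array([ 0.00086827, -0.0013764 , -0.00175314,  0.00131805,  0.00197095,
       -0.00108013]), 'tau': array([ 1.24930357e-03, -4.17702019e+01, -2.46404618e+01, -1.00312868e-04,
        5.82249384e-03, -6.38030599e-06]), 'tool_pos': array([ 0.19209533, -0.54146249,  0.23051304]), 'tcp_rot': array([ 9.85515039e-01,  1.69585983e-01, -3.19148107e-05, -8.37587912e-04]), 'force': array([-0.15704365, -0.20033439, -0.7642607 ]), 'torque': array([0.00371884, 0.0253025 , 0.03487935]), 'grip_width': 0.9998186994012644}
```

View pics/top0.png

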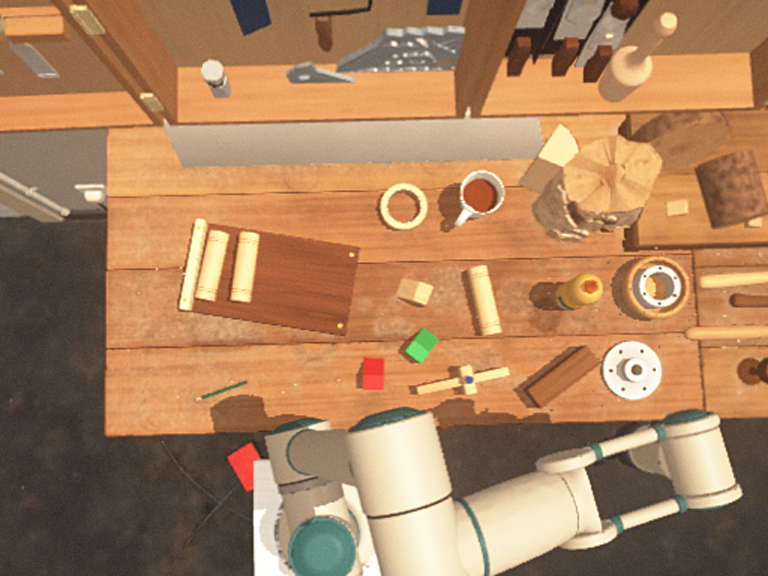

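View pics/scene0.png

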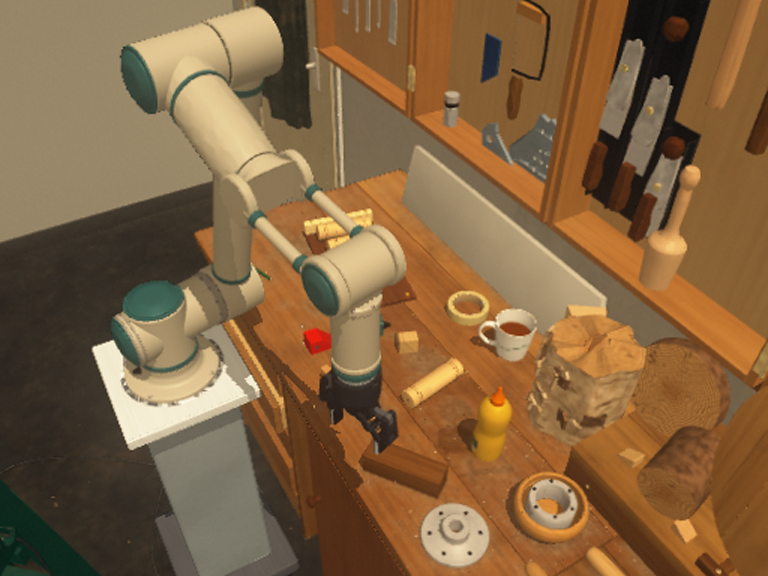

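Top view (1.5x pixels): board is at about (270,275) with its batten at the left (193,265). Round_a is at (212,265), round_b at (244,267), round_c at (483,299) on the bare worktop.
Candidates for the chock: pale wedge (415,291), green block (421,345), red block (373,373), red piece on the floor (245,467) and a pale scrap (677,208). By the description I choose the pale one at (415,291), and check it in a crop.

```bash
cat >> h.py <<'E'
def pale(im):
    hsv=cv2.cvtColor(im["pixels"],cv2.COLOR_RGB2HSV)
    return hsv
def rect(P):
    """min area rect of xy points (m) -> centre, long, short, unit vec of the long side"""
    r=cv2.minAreaRect((P[:,:2]*1000).astype(np.float32)); b=cv2.boxPoints(r)/1000
    e=[b[1]-b[0],b[2]-b[1]]; e.sort(key=np.linalg.norm); L=np.linalg.norm(e[1]);S=np.linalg.norm(e[0])
    d=e[1]/L; d=d if d[0]>0 else -d
    return np.array(r[0])/1000,L,S,d
E
python3 - <<'E'
from h import *
import pickle
a,b=pickle.load(open("i0.pkl","rb"))
C=cloud(a);z=C[...,2]
# worktop and board levels
print("table z",np.median(z[160:170,190:230]),"board",np.median(z[190:205,190:220]),"noise",z[190:205,190:220].std())
# board outline: dark brown + all above 6mm in the area
reg=np.zeros(z.shape,bool);reg[140:230,115:245]=1
m=(reg&(z>0.007)&(z<0.12)).astype(np.uint8)
n,l,s,_=cv2.connectedComponentsWithStats(m)
i=1+np.argmax(s[1:,4]);Q=C[l==i];print("board",rect(Q),Q[:,2].max())
def comps(x0,y0,x1,y1,zt):
    reg=np.zeros(z.shape,bool);reg[y0:y1,x0:x1]=1
    m=(reg&(z>zt)&(z<0.15)).astype(np.uint8);n,l,s,_=cv2.connectedComponentsWithStats(m)
    for k in range(1,n):
        if s[k,4]>60:
            Q=C[l==k];r=rect(Q);print(s[k,:],r,"ang",np.degrees(np.arctan2(r[3][1],r[3][0])),"z",np.percentile(Q[:,2],[50,98]))
print("board things");comps(115,140,245,230,0.041)
print("right");comps(255,165,345,235,0.012)
p=a["pixels"][135:235,110:240,::-1];q=a["pixels"][170:235,240:345,::-1]
p=cv2.resize(p,(780,600),interpolation=2)[:, :400];q=cv2.resize(q,(420,260),interpolation=2)
r=b["pixels"][200:280,190:320,::-1];r=cv2.resize(r,(420,258),interpolation=2)
o=np.zeros((600,800,3),np.uint8);o[:,:380]=p[:,:380];o[:260,380:]=q;o[300:558,380:]=r
cv2.imwrite("pics/crop0.png",o)
E
```

```text
table z 0.01240950289112805 board 0.01285395968382904 noise 0.10699802683474745
board (array([0.54658917, 0.11945734]), np.float32(0.37681523), np.float32(0.20452593), array([0.19667046, 0.98046964], dtype=float32)) 0.06570449692026181
board things
[119 146  17  61 359] (array([0.57652277, 0.27920984]), np.float32(0.19947197), np.float32(0.022298945), array([ 0.98303056, -0.18344204], dtype=float32)) ang -10.570313 z [0.04628689 0.05406963]
[130 153  22  48 570] (array([0.5727301 , 0.23884122]), np.float32(0.15159974), np.float32(0.04353438), array([ 0.9816102, -0.1908963], dtype=float32)) ang -11.005096 z [0.05334808 0.06126815]
[153 154  19  47 575] (array([0.56685223, 0.16803967]), np.float32(0.14990693), np.float32(0.04261033), array([ 0.98933965, -0.14562641], dtype=float32)) ang -8.373554 z [0.05308252 0.06119206]
right
[311 177  23  47 615] (array([ 0.48106311, -0.35051212]), np.float32(0.14891142), np.float32(0.044295054), array([0.9838738 , 0.17886406], dtype=float32)) ang 10.303602 z [0.04038234 0.0496279 ]
[266 186  22  18 250] (array([ 0.50495074, -0.20112756]), np.float32(0.061727103), np.float32(0.04519003), array([0.34065753, 0.94018745], dtype=float32)) ang 70.08306 z [0.03587409 0.04738454]
[270 220  20  15 179] (array([ 0.38548209, -0.20930376]), np.float32(0.060315676), np.float32(0.043649357), array([ 0.76387316, -0.6453664 ], dtype=float32)) ang -40.19315 z [0.03445733 0.04592544]
```

View pics/crop0.png

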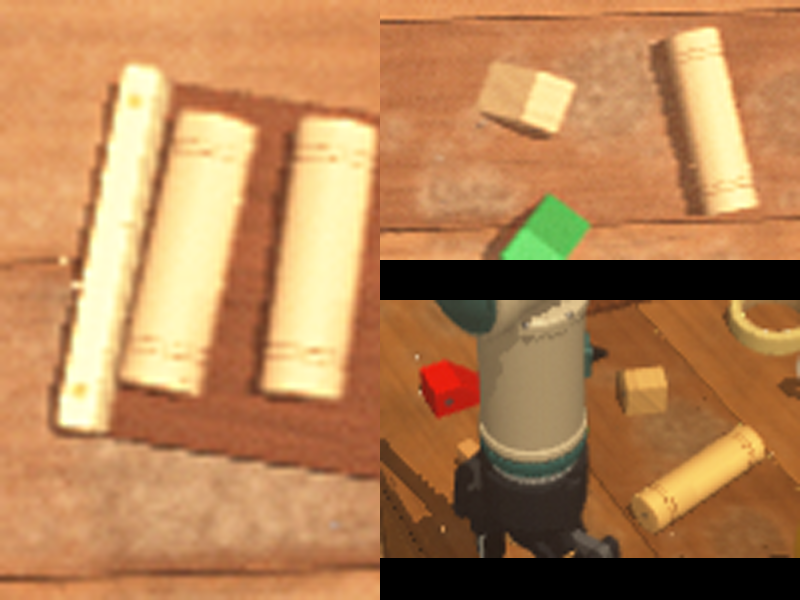

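The crop confirms the pale wedge with a flat bright heel on the right and its slope going down to the left. Round_c is free on all sides. Measured sizes agree: rounds about 150 x 44 mm, batten 199 mm, heights as given. In the board frame, round_a has an 8 mm gap and x +4 mm; round_b is 12 mm off centre and 2.5° askew, so it needs a lift to re-centre. Next I pick up round_c.

```bash
cat >> h.py <<'E'
TH=np.radians(-10.9)
EX=np.array([np.cos(TH),np.sin(TH)]);EY=np.array([-np.sin(TH),np.cos(TH)])
F=np.array([0.5765,0.2792])-0.010*EY      # batten face foot
def bp(s,x=0.,z=0.): return np.array([*(F-s*EY+x*EX),z])
def sx(p): d=np.asarray(p)[:2]-F; return -d@EY*1000,d@EX*1000   # mm from face, mm along x
def q(phi): return np.array([np.cos(phi/2),np.sin(phi/2),0,0])  # tool down, tool x at phi, jaw at phi-90
def st(m=""):
    o=observe();print(m,"t",round(o["t"],2),"tcp",o["tool_pos"].round(4),"F",o["force"].round(1),"w",round(o["grip_width"],3))
E
python3 - <<'E'
from h import *
c=[0.4811,-0.3505];p=np.radians(10.3)
move_to([*c,0.12],q(p));st()
print(move_l([*c,0.003],0.2,force_limit=15));st()
close_gripper();st("closed")
move_l([*c,0.12],0.3);st("lifted")
im=get_image("wrist");save(im,"w1.png");
E
```

```text
t 1.47 tcp [ 0.4808 -0.3515  0.1204] F [-0.5  0.   0.3] w 0.998
False
 t 2.2 tcp [ 0.4814 -0.3517  0.0038] F [ 0.5 -0.3  0.7] w 0.998
closed t 2.67 tcp [ 0.4817 -0.351   0.0045] F [-0.9 -0.2  4.8] w 0.495
lifted t 3.22 tcp [ 0.481  -0.3503  0.1206] F [-0.4 -0.1 -2.7] w 0.494
```

View pics/w1.png

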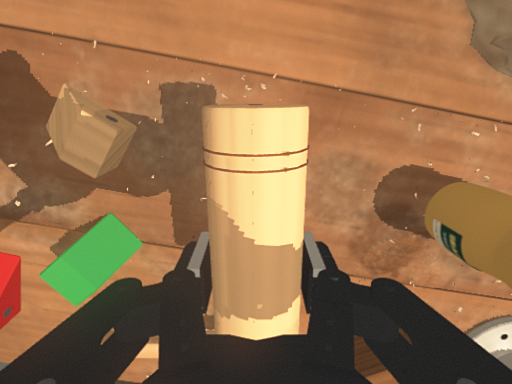

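Wrist view: round_c is held square in the jaws (column 255), with its far-end rings near row 155. The chock is at (92,130) and the green look-alike at (92,258). Next I lay round_c on the board and re-centre round_b.

```bash
python3 - <<'E'
from h import *
X=0.003
t=bp(0.222,X)
move_to([*t[:2],0.10],q(TH));move_l([*t[:2],0.03],0.25)
print(move_l([*t[:2],0.0165],0.03,force_limit=6));st("down")
let_go();st();move_l([*t[:2],0.10],0.3)
# round_b: (0.5669,0.1680), axis -8.4deg, jaws set off away from round_a
b=np.array([0.5669,0.1680])-0.013*EY
p=np.radians(-8.4)
move_to([*b,0.11],q(p))
print(move_l([*b,0.0155],0.2,force_limit=10));st("at b")
close_gripper();st("closed b")
move_l([*b,0.035],0.1)
bx=sx([0.5669,0.1680])[1]; print("b x",bx,"a",sx([0.5727,0.2388]))
t=bp(0.120,X)
move_l([*t[:2],0.035],0.1,ori=q(TH))
print(move_l([*t[:2],0.0155],0.03,force_limit=6));let_go();st("b down")
move_l([*t[:2],0.15],0.3)
im=get_image("wrist");save(im,"w2.png")
E
```

```text
False
down t 5.8 tcp [0.5356 0.0509 0.0165] F [-0.9 -0.2 -1. ] w 0.495
 t 6.3 tcp [0.5356 0.0508 0.0166] F [0.4 0.1 0. ] w 1.001
False
at b t 7.87 tcp [0.5647 0.1545 0.0157] F [-0.2 -0.1  0.6] w 1.001
closed b t 8.33 tcp [0.5653 0.1553 0.017 ] F [-0.7 -0.1  5. ] w 0.497
b x 11.600609618590033 a (np.float64(30.389694676297882), np.float64(3.908012788545128))
True
b down t 10.02 tcp [0.5537 0.1508 0.0162] F [ 0.5 -0.9  0.3] w 0.999
```

View pics/w2.png

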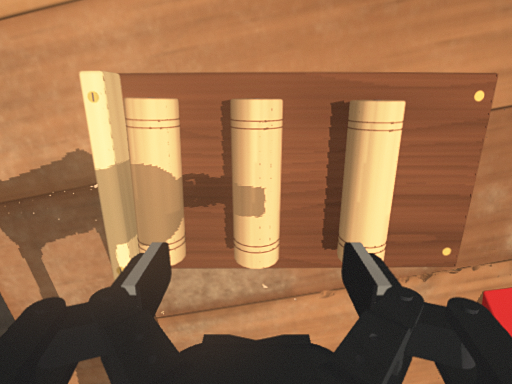

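Wrist view: round_a is at column 155, round_b at 256 and round_c at 373. All are parallel, with their far ends level at about row 99. Now I push the row home with the two open fingers spread along the round's length.

```bash
python3 - <<'E'
from h import *
X=0.003
Q=min([q(TH+np.pi/2),q(TH-np.pi/2)],key=lambda k:abs((ik(bp(.28,X,.15),k)[5] if ik(bp(.28,X,.15),k) is not None else 9)-0))
print(ik(bp(.28,X,.15),Q))
move_to(bp(.275,X,.15),Q);move_l(bp(.275,X,.014),0.25,force_limit=10);st("start")
print(move_l(bp(.165,X,.014),0.08,force_limit=15));st("mid")
print(move_l(bp(.138,X,.014),0.03,force_limit=12));st("end");print(sx(observe()["tool_pos"]))
hold(.3);move_l(bp(.17,X,.014),0.04);move_l(bp(.17,X,.18),0.3)
im=get_image("wrist");save(im,"w3.png");st()
E
```

```text
[-1.44363505e-01  2.61143028e-01  1.74022532e+00 -4.44089210e-16
  1.14022431e+00  4.58773833e-02]
start t 12.97 tcp [ 0.5264 -0.0011  0.0145] F [0.7 0.4 0.4] w 0.993
False
mid t 14.5 tcp [0.5463 0.1064 0.014 ] F [-0.4  0.7 -0.1] w 1.001
True
end t 15.28 tcp [0.5508 0.1289 0.0136] F [ 0.1 -0.9  0.9] w 0.997
(np.float64(142.4629979757069), np.float64(3.1693297191270244))
 t 17.16 tcp [0.544  0.1019 0.1782] F [-0.7 -0.8 -0.7] w 1.005
```

View pics/w3.png

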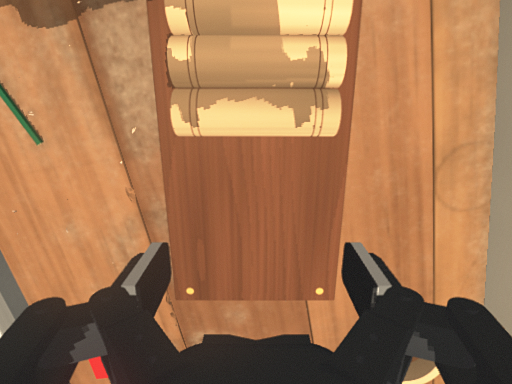

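Wrist view: the three rounds are touching, their ends level at columns 168–172 and 340–350, centred on the board (edges about 160 and 352 at those rows). Now the chock: I hover over it, measure the heel's flat top by depth, then grasp.

```bash
python3 - <<'E'
from h import *
d=np.array([.3407,.9402]);g=np.array([0.500,-0.2148])
h=g-0.06*d  # hover back so that the camera sees it
move_to([*h,0.2],q(np.arctan2(d[1],d[0])));st()
im=get_image("wrist");save(im,"w4.png");C=cloud(im)
hsv=cv2.cvtColor(im["pixels"],cv2.COLOR_RGB2HSV)
near=np.linalg.norm(C[...,:2]-(g+.02*d),axis=-1)<0.07
for lo,hi in((.037,.06),(.006,.06)):
    m=(near&(C[...,2]>lo)&(C[...,2]<hi)).astype(np.uint8)
    n,l,s,_=cv2.connectedComponentsWithStats(m)
    for k in range(1,n):
        if s[k,4]>150: print(lo,s[k],rect(C[l==k]),np.percentile(C[l==k][:,2],[50,95]))
E
```

```text
t 18.57 tcp [ 0.4798 -0.2702  0.1996] F [-0.3  0.4  0. ] w 0.998
0.037 [ 233   96   45   37 1510] (array([ 0.49852951, -0.21368704]), np.float32(0.044214), np.float32(0.034892444), array([ 0.9400101 , -0.34114674], dtype=float32)) [0.04033834 0.04157482]
0.006 [ 233   65   45   68 2811] (array([ 0.5043819 , -0.19963042]), np.float32(0.06582034), np.float32(0.044126466), array([0.37474215, 0.92712915], dtype=float32)) [0.03874713 0.04132667]
```

View pics/w4.png

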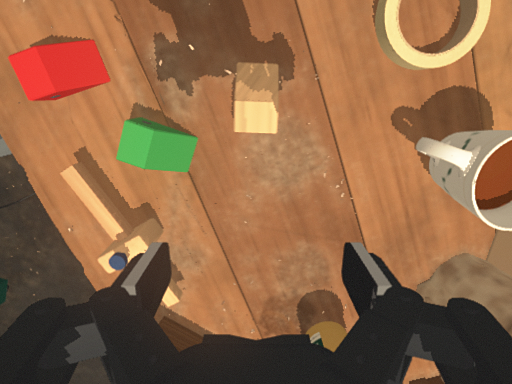

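Wrist view: the chock's heel top is at (256,117), slope going up the picture to (257,65). It is the pale one; green at (157,145) and red at (58,68) are left alone. Heel top measures 44 x 35 mm at z = 0.040, agreeing with its given size, so I grasp and place it.

```bash
python3 - <<'E'
from h import *
X=0.003
d=np.array([.341,.940]);g=np.array([0.4984,-0.2150]);Q=q(np.arctan2(d[1],d[0]))
move_to([*g,0.12],Q);print(move_l([*g,0.003],0.2,force_limit=10));st()
close_gripper();z0=observe()["tool_pos"][2];st("closed")
if observe()["grip_width"]<0.4: raise SystemExit("missed")
move_l([*g,0.12],0.25);st("up")
Qb=q(TH+np.pi/2)
move_to(bp(.192,X,.10),Qb);move_l(bp(.192,X,.03),.2)
print(move_l(bp(.192,X,.0150),.02,force_limit=5));st("down");z=observe()["tool_pos"][2]
print(move_l(bp(.165,X,z),.03,force_limit=8));st("pushed");print(sx(observe()["tool_pos"]))
hold(.2);let_go();st("open")
p=observe()["tool_pos"];move_l([*p[:2],.15],.25)
move_l(bp(.26,X,.20),.3)
im=get_image("wrist");save(im,"w5.png");st()
E
```

```text
False
 t 19.84 tcp [ 0.4998 -0.2165  0.0045] F [ 0.4 -0.6  0.6] w 1.005
closed t 20.31 tcp [ 0.4994 -0.2155  0.0044] F [-0.1 -0.2  6.6] w 0.51
up t 20.93 tcp [ 0.4976 -0.2145  0.1193] F [-0.2  0.5 -1. ] w 0.512
True
down t 23.23 tcp [0.541  0.0804 0.0164] F [-0.5  0.3  4.5] w 0.506
True
pushed t 23.95 tcp [0.5453 0.1011 0.0164] F [-0.2  0.7  3.5] w 0.507
(np.float64(170.838440789226), np.float64(3.0128464801373935))
open t 24.64 tcp [0.5448 0.1    0.0164] F [-0.8 -0.1 -0.5] w 1.001
 t 25.86 tcp [0.5273 0.0138 0.1981] F [ 1.   0.3 -0.6] w 1.002
```

View pics/w5.png

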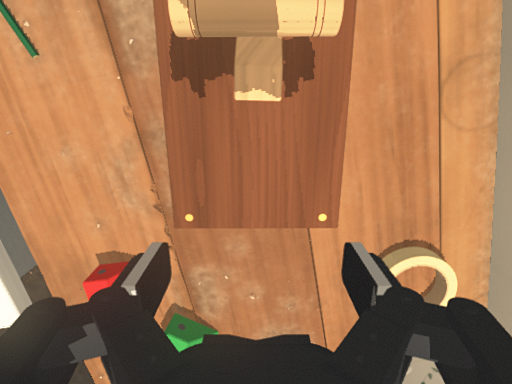

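Wrist view: the chock is flat at (258,75), with its toe under the last round at mid-length. Next I move the arm clear and check the row from above.

```bash
python3 - <<'E'
from h import *
move_to([0.30,-0.42,0.25],q(0.3));st()
a=get_image("top");C=cloud(a);z=C[...,2]
save(a,"top1.png",crop=(110,130,250,235),sc=5.7)
reg=np.zeros(z.shape,bool);reg[140:230,115:245]=1
def show(m,n0):
    n,l,s,_=cv2.connectedComponentsWithStats(m.astype(np.uint8))
    for k in range(1,n):
        if s[k,4]>40:
            r=rect(C[l==k]);print(n0,s[k,4],"s,x",np.round(sx(r[0]),1),"LxS",r[1:3],"ang",np.degrees(np.arctan2(r[3][1],r[3][0])).round(1))
show(reg&(z>.053)&(z<.075),"crest"); show(reg&(z>.047)&(z<.12),"upper")
# board x-centre from its edges near the middle of its bare part
P=C[reg&(z>.006)&(z<.02)];S=np.array([sx(p) for p in P])
k=(S[:,0]>200)&(S[:,0]<330);print("board x edges",np.percentile(S[k,1],[.3,99.7]))
E
```

```text
t 27.65 tcp [ 0.3008 -0.4193  0.2498] F [-0.4 -0.3  0.2] w 1.003
crest 268 s,x [22.4  3.2] LxS (np.float32(0.14804819), np.float32(0.0335693)) ang -10.4
crest 262 s,x [65.2  1.2] LxS (np.float32(0.14729822), np.float32(0.033358585)) ang -10.4
crest 283 s,x [108.4   1.2] LxS (np.float32(0.14854264), np.float32(0.03403476)) ang -10.1
crest 50 s,x [171.2   3.2] LxS (np.float32(0.041407906), np.float32(0.030438235)) ang -16.5
upper 514 s,x [11.7 -5.4] LxS (np.float32(0.165145), np.float32(0.059001762)) ang -10.4
upper 480 s,x [65.8  2.8] LxS (np.float32(0.15035737), np.float32(0.039624207)) ang -10.3
upper 492 s,x [109.4   1.1] LxS (np.float32(0.14864562), np.float32(0.039756455)) ang -10.7
upper 140 s,x [169.2   3.5] LxS (np.float32(0.043815482), np.float32(0.037328906)) ang -10.5
board x edges [-119.33647108  163.24456808]
```

View pics/top1.png

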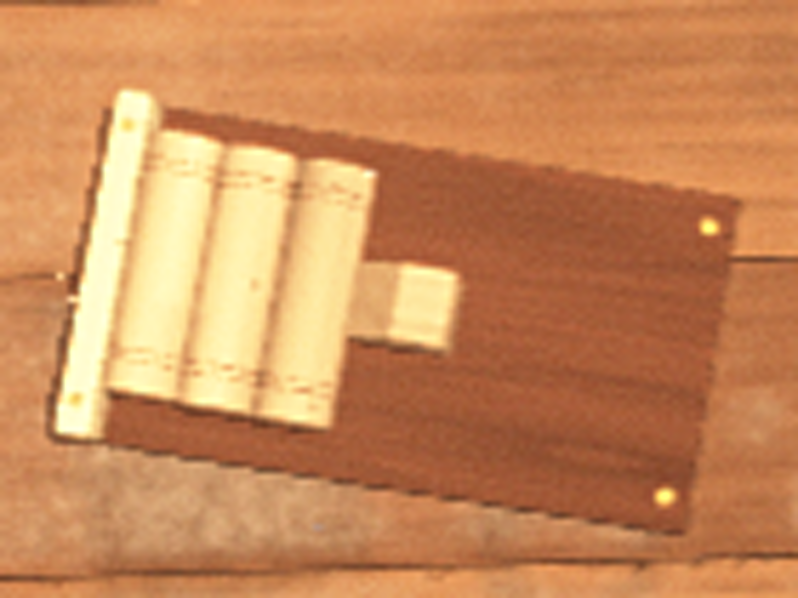

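Top view: three rounds side by side against the batten at the left, pitch about 43.5 mm and x offsets +1 to +3 mm, chock centred under the last round. I'll give one gentle nudge on the heel with closed fingers to take up any release slack, then recheck and hand in.

```bash
python3 - <<'E'
from h import *
X=0.003;Qb=q(TH+np.pi/2)
close_gripper();move_to(bp(.25,X,.12),Qb);move_l(bp(.25,X,.024),.2,force_limit=8);st("pre")
print(move_l(bp(.198,X,.024),.03,force_limit=6));st("nudged");print(sx(observe()["tool_pos"]))
hold(.3);move_l(bp(.25,X,.024),.06);move_l(bp(.25,X,.15),.3)
move_to([0.30,-0.42,0.25],q(0.3));hold(.5)
a=get_image("top");C=cloud(a);z=C[...,2]
reg=np.zeros(z.shape,bool);reg[140:230,115:245]=1
for lo in(.053,.047):
    n,l,s,_=cv2.connectedComponentsWithStats((reg&(z>lo)&(z<.12)).astype(np.uint8))
    for k in range(1,n):
        if s[k,4]>40: r=rect(C[l==k]);print(lo,np.round(sx(r[0]),1),np.degrees(np.arctan2(r[3][1],r[3][0])).round(1))
save(a,"top2.png",crop=(90,90,430,290),sc=2.3);st()
E
```

```text
pre t 30.97 tcp [0.531  0.0227 0.0245] F [ 0.7 -0.8 -0.7] w 0.001
True
nudged t 32.66 tcp [0.5404 0.0727 0.0239] F [ 0.1 -1.7 -0.3] w 0.0
(np.float64(199.63319311202142), np.float64(3.5794832316974357))
0.053 [21.6  3.2] -10.2
0.053 [64.9  2.8] -11.5
0.053 [110.8   1.2] -10.4
0.053 [169.8   3.6] -11.1
0.047 [-10.5  52.2] -11.7
0.047 [59.3  2.2] -11.4
0.047 [168.7   3.7] -9.2
 t 36.92 tcp [ 0.3001 -0.42    0.25  ] F [ 0.5 -0.1 -0.4] w 0.001
```

View pics/top2.png

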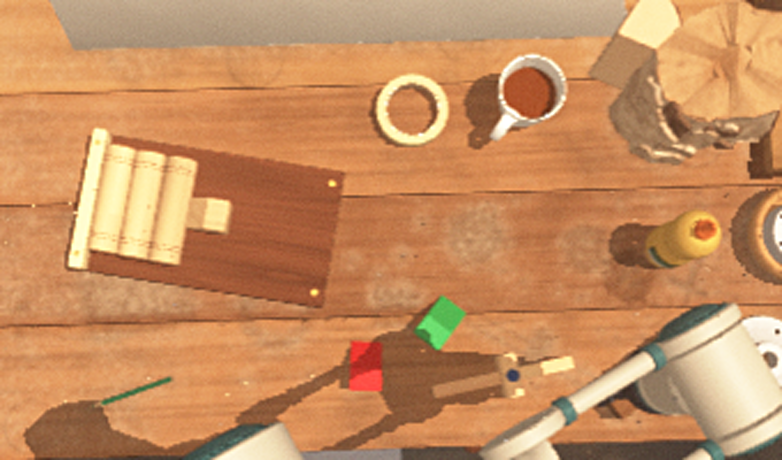

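Top view: the row is tight at (140,205), the chock at (212,215), and the bystanders and look-alikes are where they were. The nudge ended on a firm stop, so I'm handing in.

```bash
python3 -c "
from plant import *
print(close_job(),observe()['t'])"
```

```text
the job is handed in; nothing more can be done
the job is handed in; nothing more can be done
```

The third round is laid in the row, the row is closed up against the batten, and the chock is tucked in under the last round. I handed the job in at about 37 s of the 67 s allowed.

**What I did:** I laid round_c on the board, then lifted and re-centred round_b, which was 12 mm off centre and slightly askew. I pushed the row home with the open fingers until the force rose. I set the chock flat with its toe under the last round, pushed it to contact, and gave its heel a light final nudge.

**Last checks (top camera):**
- **Row:** the axes are about 22, 65 and 111 mm from the batten; 22, 66 and 110 is ideal. They are within about 1° of the board's angle.
- **Ends:** they are level within about 2 mm and about 1–3 mm off the board's centre line.
- **Chock:** it is centred within about 3 mm of the last round's middle. The nudge ended on a firm 6 N stop.
- **Other things:** in the last picture, the mug, glue bottle, tape, marking gauge and the red and green look-alikes were where they had been.

**Checks that failed or disagreed:**
- My check of the board's edges by depth gave nonsense because it picked up stray points. I judged centring from the batten and the pictures instead.
- The coarser height slice merged neighbouring rounds and the batten into single shapes, so I used only the crest slice for the rounds.
- The crest positions carry 1–2 mm of noise: the measured spacings were 43 and 46 mm against the true 44.

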